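# Close up the hair-roller caddy with the fingertips

## Task

Close up the hair-roller caddy by pushing with the fingertips: first push its tilted-out ivory front fully shut, and then push the teal sliding cover on top all the way across until it closes the clip tray. Push the front from outside only, without touching its inside or the rollers, pick nothing up, and leave the lotion bottle, red tin, sugar skull and comb where they are. Finish with both closed and the hand clear.

Things in the scene. Friction and masses are not known exactly. Their poses are not given: they have to be found in the camera images.
- caddy: rose plastic caddy fixed to the dresser: 130 mm deep (x), 240 wide (y), 150 high. Origin: centre of its underside; z up; -x points out of its front (the ivory tilt-out panel), +y is the side towards which the cover opens. The top's +y half is a flat deck at 150 mm, under the open cover; the -y half is a sunken clip tray, hidden by the closed cover. No rails or ribs on top.
- front (a joint): angle of the ivory tilt-out front (a panel 228 mm wide, 136 mm tall, 8 mm thick), rad: 0 = upright, shut flush; grows as its top leans out towards the caddy's -x; at most 0.65. Hinged along its lower edge; a stiff hinge (about 0.13 N m: 1 to 2 N at the top edge moves it) keeps it where it is left, and it meets a firm stop at 0.
- front_hinge (a point): point on the hinge line of the front, mid-width: 65 mm to -x of the caddy's origin, 10 mm above the dresser top. The hinge line runs along the caddy's y.
- front_edge (a point): middle of the top outer edge of the front: 136 mm from the hinge line along the panel, on its outer face (8 mm out from the hinge line, to -x when shut). Its frame tilts with the front.
- bin: the pink inner side of the front with its 60 mm deep bin and six upright rollers (30 mm across), which tilts with the front: not to be touched. Origin on the hinge line, mid-width, axes as the caddy's when the front is shut. It covers the front's inner face to within 4 mm of its top edge.
- cover (a joint): position of the teal sliding cover, m: 0 = closed over the clip tray (firm stop), grows as it slides towards the caddy's +y, at most 0.100. It slides along the caddy's y with about 1.2 N of friction and stays where it is left.
- cover_edge (a point): middle of the top edge of the cover's trailing (+y) end face, which is pushed towards -y to close it. The cover is a block 100 mm (caddy x) by 114 mm (y) by 20 mm tall, its underside 1.5 mm above the deck; this point lies 10 mm to +x of the caddy's origin, 171.5 mm above the dresser, at caddy y = -3 mm + the joint's value.
- lotion: clear pump-top lotion bottle, 58 mm across, 171 mm tall, its nozzle reaching 35 mm from the axis; loose bystander. Origin: centre of its underside.
- tin: red enamel tin with twist cap, 64 mm across, 82 mm tall; loose bystander. Origin: centre of its underside.
- skull: painted clay sugar-skull figurine, 64 mm across, 83 mm tall; loose bystander. Origin: centre of its underside.
- comb: flat aluminium comb, 180 mm long (its x), 32 mm wide, 5 mm thick; loose bystander lying on the dresser. Origin: centre of its underside.

How it is judged:
On the way, in this order (a step that is already met when the one before it is completed fails the run):
1. the tilt-out front is pushed shut while the cover is still open (value of joint front below 0.05 rad), for 0.2 s.
2. then the cover is pushed closed, the front still shut (value of joint front below 0.05 rad and value of joint cover below 0.006 m), for 0.2 s.
At the end, for the whole second after the job is handed in: The front stands shut within 0.05 rad (about 7 mm at its top edge) and the cover is closed within 6 mm, both at rest; the lotion bottle, tin, skull and comb stand or lie within 15 mm of where they began and within 0.3 rad of upright (the comb: of level) (all of step 2 and velocity of joint front between -0.05 and 0.05 rad/s and velocity of joint cover between -0.01 and 0.01 m/s and distance of each of lotion, tin, skull, comb from where it was at the start of the episode below 0.015 m and angle between each of lotion, tin, skull, comb's own z axis and vertical below 0.3 rad); the robot touches nothing.
It fails at once if the lotion bottle is lifted, shoved more than 15 mm or tipped (distance of lotion from where it was at the start of the episode above 0.015 m or angle between lotion's own z axis and vertical above 0.3 rad).
It fails at once if the red tin is lifted, shoved more than 15 mm or tipped (distance of tin from where it was at the start of the episode above 0.015 m or angle between tin's own z axis and vertical above 0.3 rad).
It fails at once if the sugar skull is lifted, shoved more than 15 mm or tipped (distance of skull from where it was at the start of the episode above 0.015 m or angle between skull's own z axis and vertical above 0.3 rad).
It fails at once if the comb is lifted, shoved more than 15 mm or tipped (distance of comb from where it was at the start of the episode above 0.015 m or angle between comb's own z axis and vertical above 0.3 rad).
It fails at once if the robot presses on the rollers or the inside of the tilt-out front (more than 1 N) (contact force between bin and the arm above 1 N or contact force between bin and the fingers above 1 N).
It also fails if it takes over 42 s, if anything falls off the work surface, if the arm or the gripper's body presses on something with over 40 N, if the wrist force passes 120 N, or if a joint passes its speed limit or range.

## Robot

A 6-joint arm with a two-finger parallel gripper is mounted at the origin on the work surface. World frame = base frame: x ahead of the robot, y to its left, z up, the work surface at z = 0. Lengths are in m, angles in rad, forces in N, time in s.
With the tool pointing down it reaches from about 0.325 to 0.9 m from the base axis. Payload 3.5 kg.
Tool frame: the origin (TCP) lies midway between the tips of the shut fingers; the grasp point (between the pads) lies 19 mm behind it; z points along the fingers, y is the line along which they close (so a half turn about z gives the same grasp; the last joint's range is limited). The gripper opens to 85 mm and grips with 20 to 120 N. Pads are 22 mm wide; open, the fingers measure 114 mm over their backs; the gripper's body (76 mm by 85 mm) begins 54 mm behind the grasp point. The pads swing forward as they close: fully open they stand 13 mm farther back than shut.
Start: joints at [1.019, 0.276, -0.026, 1.268, 0, 1.467], TCP at [0.271, 0.563, 0.231] pointing down, gripper open.
Joint ranges: [-3.12, 3.12], [-0.85, 1.88], [-1.08, 1.24], [-1.95, 2.15], [-1.57, 1.53], [-3.14, 3.14]. Speed limits (rad/s): [2.57, 2.57, 3.14, 3.14, 3.14, 3.14].

## Interface

Orientations are given as [roll, pitch, yaw] about the fixed x, y, z axes, in that order (R = Rz(yaw) Ry(pitch) Rx(roll)).
In Python, from plant import r, sensors, snapshot, camera_params gives the robot as it stands. The module is installed in compiled form; this text tells all that it offers. Calls block until the motion is done:
- r.move_ptp(position, orientation): joint-space move of the TCP to a pose.
- r.move_l(position, frame=None, v=0.15, guard=None): straight line of the TCP; frame=None keeps the orientation; v is the mean speed in m/s. With guard (N) it stops when the force on the tool has changed by that much, and returns True; else False.
- r.goto_joints(angles): joint-space move.
- r.command_gripper(opening, f_grip=None): finger opening in m; f_grip is the grip in N (None keeps the last); returns when the fingers have stopped.
- r.dwell(seconds).
- r.inverse_kinematics(position, orientation): joint angles nearest the present ones, or None.
- sensors.get_obs(): the state.
- snapshot(name): name is "scene" or "side" or "wrist"; returns (picture, depth): 400x640x3 uint8, red, green, blue; 400x640 float32, m along the optical axis (not along the pixel's ray), 0 where there is no reading.
- camera_params(name): a dict with "intrinsics" (3x3 intrinsics, pixels), "extrinsics" (4x4, takes a point from world to camera coordinates). Camera axes: x right, y down, z forward; pixel columns grow to the right and rows downward; lengths in m; the calibration is good to about 2 mm. A picture is of the moment at which its call begins: read the wrist's pose just before it. camera_params takes no time and is no camera call; for the wrist camera it gives the pose at the moment of the call.
A pose or a line that the arm cannot do raises r.MotionError and nothing moves.
- r.sign_off(): hands the job in; it is judged then, once.
The state is a dict: "time_s": time; "joints": joint angles; "qvel": joint speeds; "joint_torque": joint torques, N m; "tool_pos": TCP position; "eef_rot": TCP orientation; "wrist_force": force on the tool from outside, world axes, zero at the start; "ft_torque": the same for the moment, N m; "gripper_width": finger opening in m; "gripper_force": force on a finger pad.
Only numpy, scipy, OpenCV 4.12 (cv2) and the standard library are available. Lean on these libraries where they do the work, as an engineer would, in place of code of your own. Each camera call takes 0.05 s, during which the arm holds its last target. There are 200 camera calls.

## Working session

There is one attempt and no reset: what is moved stays moved. The work goes in short steps, each a Python script; the robot and the scene stay as the last script left them, time stands still between calls to the robot, and variables do not carry over. Pictures are saved under pics/ and viewed, at most 10 in all, crops included, and the job is handed in when it is done.

```bash
mkdir -p pics; cat > h.py <<'E'
import numpy as np, cv2
from plant import r, sensors, snapshot, camera_params
def cloud(n):
    img,d=snapshot(n); p=camera_params(n); K=p["intrinsics"];T=np.linalg.inv(p["extrinsics"])
    v,u=np.indices(d.shape)
    P=np.stack([(u-K[0,2])/K[0,0]*d,(v-K[1,2])/K[1,1]*d,d,np.ones_like(d)],-1)@T.T
    P=P[...,:3]; P[d==0]=np.nan
    return img,P
E
python3 - <<'E'
from h import *
for n in("scene","side"):
    img,P=cloud(n); cv2.imwrite(f"pics/{n}0.png",img[...,::-1]); np.savez(f"{n}0.npz",img=img,P=P)
print(sensors.get_obs())
E
```

```text
{'time_s': 0.1, 'joints': array([ 1.01861635e+00,  2.77058538e-01, -2.77091206e-02,  1.26797699e+00,
        1.50270647e-05,  1.46737306e+00]), 'qvel': array([ 1.09230533e-04, -2.05359232e-03,  5.24864236e-03,  1.05059779e-04,
        3.21540157e-05,  5.86543974e-05]), 'joint_torque': array([-1.51160421e-03, -4.46710074e+01,  2.96128106e+01,  8.50781071e-03,
       -1.33565845e-04, -2.15851891e-06]), 'tool_pos': array([0.27081451, 0.56252859, 0.23028681]), 'eef_rot': array([-3.13965630e+00, -2.16089221e-04,  2.69283572e+00]), 'wrist_force': array([ 0.03519889,  0.51774032, -0.79279935]), 'ft_torque': array([0.02847013, 0.06354386, 0.0178849 ]), 'gripper_force': 0.0, 'gripper_width': 0.08540766320224993}
```

View pics/scene0.png

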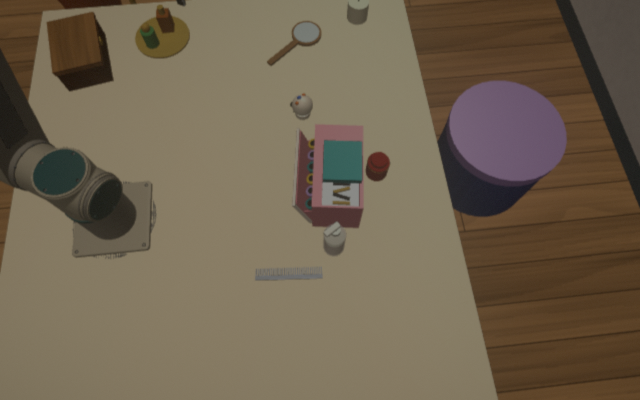

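View pics/side0.png

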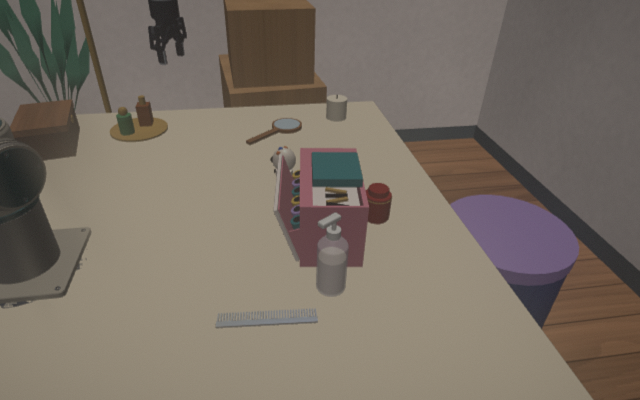

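The scene view shows the caddy at about (338,175), its front leaning left towards the robot (panel edge near x≈297). The cover, at (342,160), is open upwards (+y). The skull is at (302,104), the tin at (377,165), the lotion at (334,238) and the comb at (288,273). Next I measure them.

```bash
python3 - <<'E'
from h import *
z=np.load("scene0.npz");img,P=z["img"],z["P"]
cv2.imwrite("pics/crop0.png",cv2.resize(img[85:295,240:400,::-1],None,fx=3.5,fy=2.8,interpolation=2) if 0 else cv2.resize(img[90:290,240:400,::-1],None,fx=3,fy=3,interpolation=cv2.INTER_CUBIC))
hsv=cv2.cvtColor(img,cv2.COLOR_RGB2HSV).astype(int)
for n in("scene","side"):
    z=np.load(n+"0.npz");img,P=z["img"],z["P"];hsv=cv2.cvtColor(img,cv2.COLOR_RGB2HSV).astype(int);H,S,V=[hsv[...,i] for i in range(3)]
    roi=(P[...,0]>.3)&(P[...,0]<.9)&(abs(P[...,1])<.5)
    m=roi&(H>75)&(H<100)&(S>90)&(P[...,2]>.16)&(P[...,2]<.18)
    q=P[m]; print(n,"teal",len(q),q.min(0),q.max(0),np.median(q[:,2]),cv2.minAreaRect(q[:,:2].astype(np.float32)*1000))
    m=roi&((H>165)|(H<8))&(S>50)&(abs(P[...,2]-.15)<.006)
    q=P[m]; print("top pink",len(q),cv2.minAreaRect(q[:,:2].astype(np.float32)*1000))
    o=(roi&(P[...,2]>.02)).astype(np.uint8)
    nn,L,st,c=cv2.connectedComponentsWithStats(o)
    for i in range(1,nn):
        if st[i,4]>30: q=P[L==i]; print(i,st[i],q.min(0).round(3),q.max(0).round(3))
z=np.load("scene0.npz");P=z["P"]
for v in(150,165,180,195,210):
    print(v,[tuple((P[v,u]*1000).astype(int)) for u in range(290,318,2)])
E
```

```text
scene teal 1402 [ 0.58979714 -0.0341541   0.16372792] [0.69428464 0.08755661 0.17733009] 0.17041888597943178 ((640.8911743164062, 26.89200210571289), (111.49385070800781, 93.10614776611328), 81.99089050292969)
top pink 1523 ((630.4384155273438, 25.800323486328125), (243.1076202392578, 127.31344604492188), 81.81708526611328)
1 [290  94  23  23 369] [0.523 0.253 0.02 ] [0.589 0.319 0.083]
2 [ 292  125   72  130 7076] [ 0.503 -0.177  0.02 ] [0.713 0.151 0.177]
3 [366 152  24  27 506] [0.722 0.031 0.02 ] [0.785 0.094 0.088]
side teal 83 [ 0.58640694 -0.02331258  0.16964217] [0.69245821 0.08570181 0.17349044] 0.1714795929399679 ((640.56494140625, 27.429378509521484), (102.93119049072266, 92.95783996582031), 80.73574829101562)
top pink 1279 ((631.9823608398438, 27.14031982421875), (246.39012145996094, 129.71058654785156), 82.14136505126953)
1 [  270   146   122   144 10956] [ 0.502 -0.178  0.02 ] [0.784 0.306 0.174]
150 [(np.int64(509), np.int64(166), np.int64(-4)), (np.int64(515), np.int64(161), np.int64(3)), (np.int64(521), np.int64(164), np.int64(-2)), (np.int64(526), np.int64(87), np.i
[... 2474 characters left out ...]
int64(493), np.int64(-28), np.int64(0)), (np.int64(499), np.int64(-30), np.int64(4)), (np.int64(505), np.int64(-29), np.int64(0)), (np.int64(510), np.int64(-29), np.int64(0)), (np.int64(516), np.int64(-71), np.int64(103)), (np.int64(521), np.int64(-70), np.int64(99)), (np.int64(527), np.int64(-66), np.int64(89)), (np.int64(532), np.int64(-64), np.int64(82)), (np.int64(537), np.int64(-59), np.int64(68)), (np.int64(543), np.int64(-52), np.int64(48)), (np.int64(548), np.int64(-67), np.int64(86)), (np.int64(552), np.int64(-83), np.int64(125)), (np.int64(557), np.int64(-84), np.int64(125)), (np.int64(562), np.int64(-85), np.int64(126))]<stdin>:18: RuntimeWarning: invalid value encountered in cast
```

View pics/crop0.png

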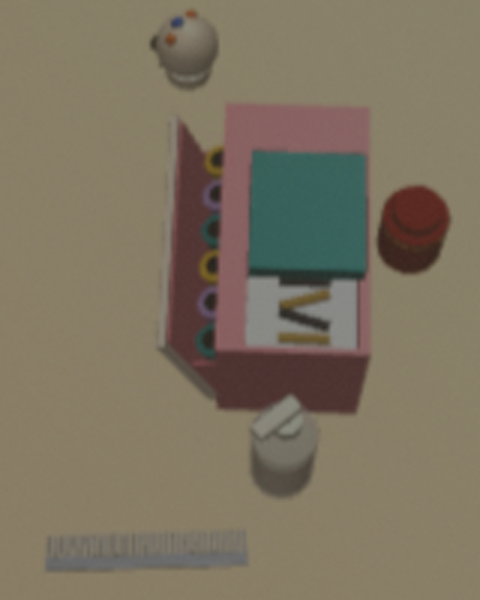

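```bash
cat >> h.py <<'E'
yaw=np.deg2rad(-8.0); C=np.array([.631,.0262])
O=[np.pi,0,np.pi+yaw]
R=np.array([[np.cos(yaw),-np.sin(yaw)],[np.sin(yaw),np.cos(yaw)]])
W=lambda x,y,z:np.r_[C+R@[x,y],z]
def cad():
    o=sensors.get_obs();p=o["tool_pos"]; return round(o["time_s"],2),(R.T@(p[:2]-C)).round(4),p[2].round(4),o["wrist_force"].round(2)
E
python3 - <<'E'
from h import *
r.command_gripper(0.0)
r.move_ptp(W(-.17,0,.26),O); print(cad())
r.move_l(W(-.17,0,.125)); print(cad())
print(r.move_l(W(-.076,0,.125),v=.05,guard=7),cad())
img,P=cloud("side"); cv2.imwrite("pics/s1.png",cv2.resize(img[120:320,200:440,::-1],None,fx=3,fy=3))
E
```

```text
(2.84, array([-0.1699,  0.0006]), np.float64(0.26), array([ 0.21,  0.61, -0.17]))
(3.89, array([-0.1692,  0.0002]), np.float64(0.1258), array([ 0.  , -0.1 , -0.58]))
True (5.45, array([-0.0844, -0.0001]), np.float64(0.1243), array([-0.38, -0.53,  0.53]))
```

View pics/s1.png

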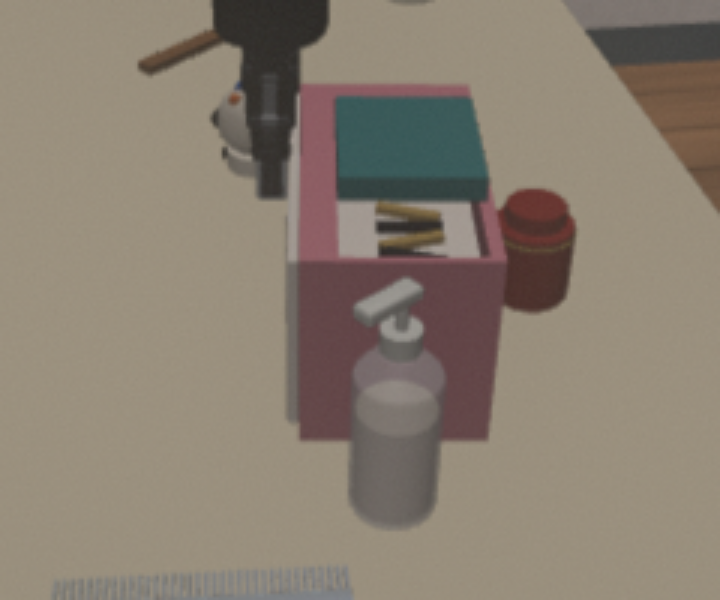

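The front is flush: its ivory edge is vertical at crop x≈292, and the finger stopped at the predicted −84 mm. Next is the cover.

```bash
python3 - <<'E'
from h import *
r.dwell(.3)
r.move_l(W(-.13,0,.125)); r.move_l(W(-.13,0,.26))
r.move_ptp(W(.01,.10,.26),O); print(cad())
print(r.move_l(W(.01,.10,.161),v=.08,guard=8),cad())
print(r.move_l(W(.01,0.0,.161),v=.05,guard=8),cad())
r.dwell(.3)
img,P=cloud("side"); a=img[120:320,200:440]
r.move_l(W(.01,.05,.161)); r.move_l(W(.01,.05,.30)); r.move_ptp(W(-.2,.1,.32),O); print(cad())
img,P=cloud("side")
cv2.imwrite("pics/s2.png",cv2.resize(np.hstack([a,img[120:320,200:440]])[...,::-1],None,fx=1.65,fy=1.65))
E
```

```text
(8.03, array([0.0087, 0.0995]), np.float64(0.2587), array([-0.51,  0.8 , -0.14]))
False (9.41, array([0.0106, 0.1001]), np.float64(0.1618), array([ 0.03,  0.22, -0.06]))
True (11.02, array([0.0098, 0.0115]), np.float64(0.1608), array([1.39, 1.83, 2.72]))
(13.72, array([-0.1991,  0.1   ]), np.float64(0.3198), array([ 0.13, -0.25, -0.25]))
```

View pics/s2.png

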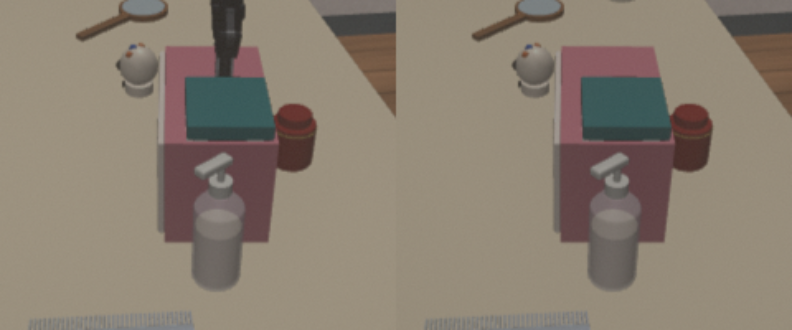

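The cover now sits over the tray at the near end. The finger stopped at the predicted 11.5 mm, and the front and bystanders haven't moved. I'll check the cover position in numbers, then hand in.

```bash
python3 - <<'E'
from h import *
img,P=cloud("scene");h=cv2.cvtColor(img,cv2.COLOR_RGB2HSV).astype(int)
m=(P[...,0]>.5)&(P[...,0]<.8)&(abs(P[...,1])<.3)&(h[...,0]>75)&(h[...,0]<100)&(h[...,1]>90)&(abs(P[...,2]-.171)<.009)
c=np.array(cv2.minAreaRect(P[m][:,:2].astype(np.float32))[0]); q=(R.T@(c-C))[1]+.060
z=np.load("scene0.npz")["P"]; print("cover",q)
d=abs(P[...,2]-.14)<.008
f=(P[...,0]>.4)&(P[...,0]<.8)&(P[...,2]>.1)
f&=abs(((P[...,:2]-C)@R)[...,1])<.1; x=((P[...,:2]-C)@R)[...,0][f]; print("front min x",np.percentile(x,[0,1]))
if abs(q)<.008 and np.percentile(x,1)>-.082: r.sign_off(); print("signed off")
E
```

```text
cover -0.0012129572093594332
front min x [-0.23973218 -0.22727322]
```

The "front min x" reading is the gripper itself, hovering at −0.2. The picture and the finger's stop position both show the front shut.

```bash
python3 - <<'E'
from h import *
img,P=cloud("scene"); q=(P[...,:2]-C)@R
f=(abs(q[...,1])<.1)&(q[...,0]>-.14)&(q[...,0]<0)&(P[...,2]>.11)&(P[...,2]<.16)
print(np.percentile(q[...,0][f],[0,1]))
if np.percentile(q[...,0][f],1)>-.082: print(r.sign_off())
E
```

```text
[-0.07217915 -0.07166476]
the job is handed in; nothing more can be done
None
```

The job is handed in: the front is shut flush, the cover measures within about 1 mm of closed, the bystanders look unmoved in the final pictures, and the hand is clear.

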